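# Move the clip-in filter cartridge to the manifold

### The arm

A 6-joint arm with a two-finger parallel gripper is mounted at the origin on a cart in front of the work surface, level with it; the furniture and walls round the work are solid. World frame = base frame: x ahead of the robot, y to its left, z up, the work surface at z = 0. Lengths are in m, angles in rad, forces in N, time in s.
With the tool pointing down it reaches from about 0.4 to 0.825 m from the base axis. Payload 7 kg.
Tool frame: the origin (TCP) lies at the very end of the fingers, on their centre line; the grasp point (between the pads) lies 19 mm behind it (arm.grip_point_offset is the distance from the TCP to the grasp point, in m); z points along the fingers, y is the line along which they close (so a half turn about z gives the same grasp; the last joint's range is limited). The gripper opens to 88 mm and grips with 3 to 60 N. Pads are 19 mm wide; open, the fingers measure 130 mm over their backs; the gripper's body (78 mm by 193 mm) begins 47 mm behind the grasp point.
Start: joints at [1.454, 0.359, 0.012, 0, -1.224, -0.288], TCP at [0.266, 0.62, 0.201] pointing down, gripper open.
Joint ranges: [-3.07, 3.07], [-1.43, 2.12], [-1.02, 1.25], [-3.03, 1.67], [-3.05, -0], [-3.03, 3.03]. Speed limits (rad/s): [2.39, 2.39, 3.01, 3.14, 3.14, 3.14].

### API

Orientations are given as [roll, pitch, yaw] about the fixed x, y, z axes, in that order (R = Rz(yaw) Ry(pitch) Rx(roll)).
In Python, from station import arm, cams gives the robot as it stands.
- The arm moves only by the shell command python3 -m handwheel 'ROWS' [FORCE]. ROWS is JSON, a list that holds one entry, the list of rows, each a list of 7 numbers: the shift along the tool's x, y, z normalised to -1 to 1, where 1 is 0.08 m, then the turn, a rotation vector about the tool's x, y, z normalised to -1 to 1, where 1 is 0.5 rad, then the closure in counts, from 0 (fully open) to 255 (shut). In form: [[[x, y, z, wx, wy, wz, hand], ...]]. A call has 1 to 5 rows; each row is the pose to reach, as a shift and turn from the pose commanded when the call began, along the tool's axes at that moment; what a row does not reach only later rows make up. A row lasts 1/8 s, in which the tool goes at most 62.5 mm and 10.7 degrees, less where a joint would pass 70% of its speed; a pose out of reach is approached as far as the arm can. A call with a number of a shift or a turn outside -1 to 1 is refused whole. A call with a gripper value outside its range is refused whole. The fingers move at their own pace and stop on an object; FORCE is the grip in N (left out, the last holds). Time passes only in rows, so rows that repeat a pose let the fingers close. It gives the time, the measured TCP pose, the force, the opening and the grip force at its end, in the units of the state.
- arm.get_state(): the state, without advancing time (a new reading comes with each control period).
- cams.grab_frame(name): name is "side" or "top" or "wrist"; returns the picture (420x560x3 uint8, blue, green, red); there is no depth.
- cams.camera_info(name): a dict with "camera_matrix" (3x3 intrinsics, pixels), "R" (3x3) and "t" (3): a world point X has camera coordinates R X + t; the wrist camera has in their place "hand_eye" (4x4, takes a point from camera to tool coordinates, whose origin is the TCP and whose axes are the flange's). Camera axes: x right, y down, z forward; pixel columns grow to the right and rows downward; lengths in m; the calibration is good to about 2 mm. The wrist camera is an equidistant fisheye: a pixel r from the principal point sees the ray r / f radians off the axis. A picture is of the moment at which its call begins: read the wrist's pose just before it. camera_info takes no time and is no camera call.
- arm.job_done(): hands the job in; it is judged then, once.
The state is a dict: "t": time; "q": joint angles; "qd": joint speeds; "joint_efforts": joint torques, N m; "eef_pos": TCP position; "ee_rot": TCP orientation; "force": force on the tool from outside, world axes, zero at the start; "moment": the same for the moment, N m; "width": finger opening in m; "gripper_force": force on a finger pad.
Only numpy, scipy, OpenCV 4.12 (cv2) and the standard library are available. Lean on these libraries where they do the work, as an engineer would, in place of code of your own. Each camera call takes 0.05 s, during which the arm holds its last target. There are 200 camera calls.

### The job

The filter cartridge is snapped into the plain grey parking holder. Squeeze its two sprung side tabs in to unclip it, lift it straight out without wrenching it, then push it gently but fully home in the empty metal manifold with the hose barbs, so that both tabs snap out under the catches and it stays down, upright, when you let go. Do not crush the tabs, force anything, or disturb the other things on the bench.

Things in the scene. Friction and masses are not known exactly. Their poses are not given: they have to be found in the camera images.
- cartridge_pinch (a point): Point on the cartridge's centre line, midway between the grip ends of its side tabs, 70 mm above its underside. The cartridge is a grey upright block with pale pleats, 40 (x) x 29 (y) x 94 mm high, on a black foot 40 x 44 x 6 mm; about 0.2 kg. y runs from tab to tab, z up; a half turn about z makes no difference. Pinched to both tab stops it can be carried by its tabs.
- tab_a (a joint): Angle (rad) of the black sprung tab on the +y side: 0 fully out, 0.14 pressed in to its stop. The tab is a lever 22 mm wide, 3 mm thick, hinged 6 mm above the underside, its top at 85 mm. Free, the tabs lean outwards: 56 mm over both at the pinch point's height, 60 mm at the tops; at the stops they stand upright, 38 mm over both. Each has an outward hook 33 to 38 mm above the underside.
- tab_b (a joint): The same for the tab on the -y side. Pressed at the pinch point's height a tab starts to give at about 1 N and reaches its stop at 3 N (0.25 N per mm). Its hook, which catches under a ledge of the socket, comes free beyond about 0.10 rad, so both tabs must be pressed nearly equally: the play is small and a pinch off centre frees only one.
- park_holder_home (a point): Where the pinch point stands when the cartridge is home in the painted grey parking holder: on its centre line, 76 mm above the bench. Fixed to the bench: flange 92 x 94 x 6 mm, socket 52 (x) x 68 (y) mm, rim 51 mm above the bench, 25 mm below this point; floor 6 mm above the bench. Axes as the cartridge's; so too the manifold's. The cartridge starts here, standing on the floor with about 1 mm of play at the sides, as in the manifold.
- manifold_low (a point): On the bare aluminium manifold (fixed, same flange, an empty socket of the same shape and size with a brass hose barb on each x end). The socket stands on a threaded riser, clamped at an unknown height 0 to 25 mm above its lowest. This point, 84 mm above the bench, is where the pinch point stands with the cartridge on the hard floor of a socket at its lowest; the rim is then 59 mm above the bench.
- gasket (a joint): How far the rubber gasket pad in the manifold's floor is pressed down, m: 0 free (5 mm above the floor), 0.005 cartridge on the hard floor. It pushes up with 4 N at first touch, 10 N at the floor. The hooks pass the ledges only in about the last 1.5 mm; let go higher and they wedge or the pad lifts it. Latched, the cartridge rises to about 3 mm off the floor. Pressed down on its top it snaps in, at 15 to 20 N.
- tape_measure: Yellow tape measure, 84 mm long, 65 mm high, standing on the bench beyond the sockets (bystander).
- rivet_jar: Small jar with a dark lid, 44 mm across, 105 mm high, at the back (bystander).
- spray_bench: Aerosol can with a yellow cap, 66 mm across, 230 mm high, at the back on the right (bystander).
- spanner_13: Steel spanner 173 mm long, lying beyond the sockets (bystander).
Not all that is in view belongs to the job. Of the things like the part that bears cartridge_pinch, leave any that is pink; of the rest the smaller one is meant.

How it is judged:
By the outcome, as a careful person would: the job done as asked, in the order asked, and still so for the second after the job is handed in, with the robot touching nothing.
It also fails if it takes over 54 s, if anything falls off the work surface, if the arm or the gripper's body presses on something with over 40 N, if the wrist force passes 120 N, or if a joint passes its speed limit or range.

## Working session

There is one attempt and no reset: what is moved stays moved. The work goes in short steps, Python scripts to look and compute and a shell command to move; the robot and the scene stay as the last step left them, time stands still between calls to the robot, and variables do not carry over. Pictures are saved under pics/ and viewed, at most 10 in all, crops included, and the job is handed in when it is done.

```bash
ls; mkdir -p pics
python3 - <<'E'
from station import arm,cams
import cv2,numpy as np
np.set_printoptions(precision=4,suppress=True)
s=arm.get_state(); print(s)
for n in ("side","top"):
    f=cams.grab_frame(n); cv2.imwrite(f"pics/{n}0.png",f)
    i=cams.camera_info(n); print(n,i)
print(cams.camera_info("wrist"))
E
```

```text
pics
{'t': 0.0, 'q': array([ 1.4541,  0.3594,  0.0111, -0.0004, -1.2241, -0.2881]), 'qd': array([ 0.    ,  0.0011, -0.0001, -0.0001,  0.0014, -0.0001]), 'joint_efforts': array([  0.0021, -58.2716,  29.3043,   6.9971,   0.0068,  -0.0001]), 'eef_pos': array([0.2656, 0.62  , 0.1999]), 'ee_rot': array([ 3.1399, -0.0001, -0.4049]), 'force': array([-0.1298, -0.8336, -0.9069]), 'moment': array([-0.0357,  0.0236,  0.015 ]), 'gripper_force': 0.0, 'width': 0.08807487361527737}
side {'camera_matrix': array([[403.7485,   0.    , 282.3581],
       [  0.    , 403.7485, 210.9076],
       [  0.    ,   0.    ,   1.    ]]), 'R': array([[ 0.9939, -0.11  , -0.0039],
       [-0.0954, -0.8431, -0.5292],
       [ 0.055 ,  0.5263, -0.8485]]), 't': array([-0.5772,  0.1434,  0.8716])}
top {'camera_matrix': array([[421.4188,   0.    , 277.4554],
       [  0.    , 421.4188, 209.6788],
       [  0.    ,   0.    ,   1.    ]]), 'R': array([[ 0.0065, -0.9999,  0.0086],
       [-0.9936, -0.0074, -0.1126],
       [ 0.1126, -0.0078, -0.9936]]), 't': array([0.0455, 0.5634, 0.9668])}
{'camera_matrix': array([[325.1923,   0.    , 277.0232],
       [  0.    , 325.1923, 210.3452],
       [  0.    ,   0.    ,   1.    ]]), 'hand_eye': array([[ 0.0005, -0.9503, -0.3113,  0.0849],
       [ 1.    ,  0.0004,  0.0002, -0.    ],
       [-0.0001, -0.3113,  0.9503, -0.1829],
       [ 0.    ,  0.    ,  0.    ,  1.    ]])}
```

View pics/side0.png

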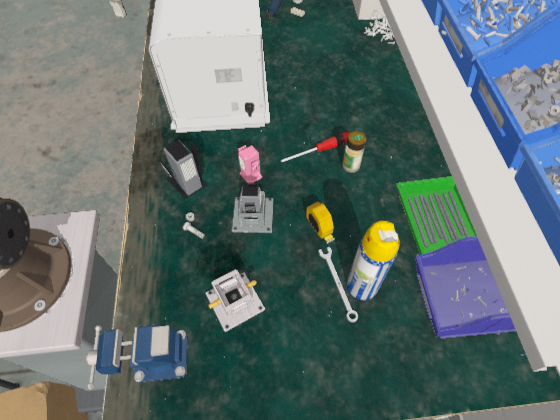

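View pics/top0.png

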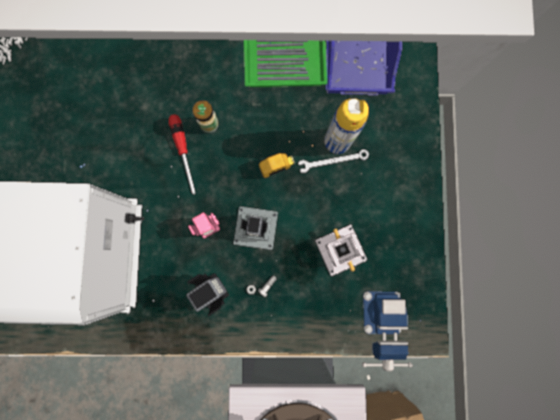

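The side view shows the parked cartridge at about (252,190) in the grey holder at (253,212). The pink decoy is at (249,163), a larger grey cartridge is at (182,167), and the manifold is at (235,297). In the top view the holder is at (256,228), the manifold at (342,250) and the white cabinet on the left.

```bash
cat > h.py <<'E'
import numpy as np,cv2
from scipy.spatial.transform import Rotation as Ro
from station import arm,cams
np.set_printoptions(precision=4,suppress=True)
def ray(n,uv):
    i=cams.camera_info(n);K=i["camera_matrix"];d=np.linalg.inv(K)@[*uv,1]
    return -i["R"].T@i["t"], i["R"].T@d
def plane(n,uv,z):
    o,d=ray(n,uv);return o+d*(z-o[2])/d[2]
def wpose():
    s=arm.get_state();return s["eef_pos"],Ro.from_euler("xyz",s["ee_rot"]).as_matrix()
def wray(uv,pose):
    i=cams.camera_info("wrist");K=i["camera_matrix"];H=np.array(i["hand_eye"])
    v=(np.array(uv)-K[:2,2]);r=np.hypot(*v);th=r/K[0,0]
    d=np.r_[v/r*np.sin(th),np.cos(th)] if r>0 else np.array([0,0,1.])
    p,R=pose
    return p+R@H[:3,3],R@H[:3,:3]@d
def wplane(uv,pose,z):
    o,d=wray(uv,pose);return o+d*(z-o[2])/d[2]
E
python3 - <<'E'
from h import *
a=cv2.imread("pics/side0.png");b=cv2.imread("pics/top0.png")
r=lambda m,x,y,w,h:cv2.resize(m[y:y+h,x:x+w],(w*6,h*6),interpolation=cv2.INTER_CUBIC)
c=np.vstack([np.hstack([r(a,220,170,65,50),r(b,225,200,65,50)]),np.hstack([r(a,203,265,65,50),r(b,310,222,65,50)])])
cv2.imwrite("pics/c1.png",c)
print("cab",[plane("top",p,0.0) for p in [(140,318),(140,215),(92,320),(92,183)]])
print("cab side foot",[plane("side",p,0.0) for p in [(172,127),(268,124)]])
print("hold",plane("top",(256,228),.006),"man",plane("top",(342,250),.03))
E
```

```text
cab [array([0.306 , 0.3731, 0.    ]), array([0.5511, 0.3837, 0.    ]), array([0.3008, 0.4862, 0.    ]), array([0.6291, 0.5045, 0.    ])]
cab side foot [array([0.3223, 0.4054, 0.    ]), array([0.5839, 0.3866, 0.    ])]
hold [0.521  0.1008 0.006 ] man [ 0.469  -0.1029  0.03  ]
```

View pics/c1.png

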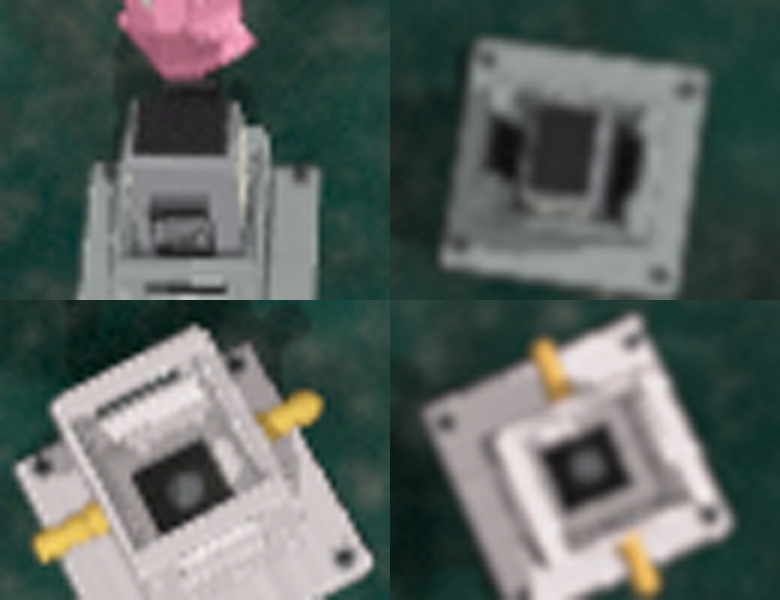

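The crop gives clear bolt positions on both flanges. The holder is nearly axis-aligned and the manifold is yawed about 25°. I'll compute both poses.

Run:
```python
from h import *
T=lambda u,v,x,y:(x+(u-.5)/6,y+(v-.5)/6)
hb=[plane("top",T(u-390,v,225,200),.007) for u,v in [(487,60),(685,90),(658,275),(460,245)]]
print(np.array(hb),np.mean(hb,0))
for a,b in [(1,0),(2,3)]:
    d=hb[b]-hb[a];print("yaw y-axis",np.degrees(np.arctan2(-d[0],d[1])))
mt=[plane("top",T(u-390,v-300,310,222),.007) for u,v in [(447,423),(632,340),(709,513)]]
ms=[plane("side",T(u,v-300,203,265),.007) for u,v in [(42,467),(238,357),(343,557)]]
print(np.array(mt),np.array(ms)); print("centre",(mt[0]+mt[2])/2,(ms[0]+ms[2])/2)
for m in(mt,ms):
  d=m[0]-m[1];print(np.degrees(np.arctan2(-d[0],d[1]))); d=m[1]-m[2];print(np.degrees(np.arctan2(d[1],d[0])))
p,R=wpose();print(p,R)
g=np.array([.50,.10,.33]);print("shift/0.08",R.T@(g-p)/.08)
```

```text
[[0.5646 0.1375 0.007 ]
 [0.553  0.0573 0.007 ]
 [0.4785 0.0676 0.007 ]
 [0.4899 0.1471 0.007 ]] [0.5215 0.1024 0.007 ]
yaw y-axis -8.237909938812601
yaw y-axis -8.202258011222359
[[ 0.4873 -0.0524  0.007 ]
 [ 0.5212 -0.1272  0.007 ]
 [ 0.452  -0.1571  0.007 ]] [[ 0.419  -0.0847  0.007 ]
 [ 0.4893 -0.0512  0.007 ]
 [ 0.5206 -0.1285  0.007 ]]
centre [ 0.4697 -0.1048  0.007 ] [ 0.4698 -0.1066  0.007 ]
24.371991942663357
23.435688590562165
115.47909375120787
112.097590990997
[0.2657 0.62   0.2   ] [[ 0.9191 -0.3939 -0.0005]
 [-0.3939 -0.9191 -0.0014]
 [ 0.0001  0.0015 -1.    ]]
shift/0.08 [ 5.253   4.8231 -1.617 ]
```

```bash
H="python3 -m handwheel"
$H '[[[0,0,-0.75,0,0,0,0],[0,0,-1,0,0,0,0]]]' 5
$H '[[[0,0,-0.65,0,0,0,0]]]'
for i in 1 2 3 4 5; do $H '[[[0.5,0.46,0,0,0,0,0],[1,0.92,0,0,0,0,0]]]'|tail -1; done
python3 - <<'E'
from h import *
p,R=wpose();print(p);g=np.array([.5215,.1024,.20]);print(R.T@(g-p)/.08)
E
```

```text
t: 0.35
eef_pos: [0.2665, 0.6214, 0.2844]
ee_rot: [-3.137, -0.0, -0.405]
force: [-0.6, -0.4, -0.1]
width: 0.0877
gripper_force: 0.0
t: 0.48
eef_pos: [0.2652, 0.6193, 0.3311]
ee_rot: [3.136, -0.0, -0.405]
force: [-0.1, 0.8, -0.1]
width: 0.0879
gripper_force: 0.0
gripper_force: 0.0
gripper_force: 0.0
gripper_force: 0.0
gripper_force: 0.0
gripper_force: 0.0
[0.4888 0.1229 0.3328]
[0.4772 0.0751 1.6597]
```

```bash
H="python3 -m handwheel"
$H '[[[0.24,0.04,0.5,0,0,-0.26,0],[0.48,0.07,1,0,0,-0.52,0]]]' >/dev/null
$H '[[[0,0,0.66,0,0,0,0],[0,0,0.66,0,0,0,0],[0,0,0.66,0,0,0,0]]]'
python3 - <<'E'
from h import *
import json
p,R=wpose();f=cams.grab_frame("wrist");print(p,R)
np.savez("w1.npz",p=p,R=R);cv2.imwrite("pics/w1.png",f)
E
```

```text
t: 2.35
eef_pos: [0.5227, 0.1047, 0.202]
ee_rot: [-3.141, -0.002, -0.144]
force: [0.5, 0.6, 1.1]
width: 0.0877
gripper_force: 0.0
[0.5227 0.1047 0.202 ] [[ 0.9896 -0.1438  0.0019]
 [-0.1438 -0.9896  0.0001]
 [ 0.0019 -0.0003 -1.    ]]
```

View pics/w1.png

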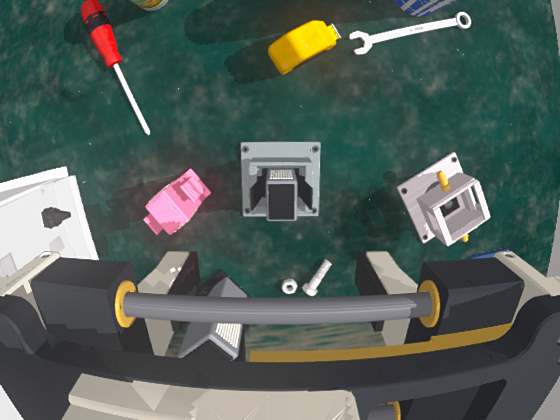

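The wrist view shows the holder at about (281,180), with bolts near (245,150), (316,149), (318,210) and (244,211). The cartridge top is at (281,195), pink is at (177,203) and the manifold is at (445,200). I'll zoom in on the cartridge.

Run:
```python
from h import *
f=cv2.imread("pics/w1.png");w=np.load("w1.npz");P=(w["p"],w["R"])
c=cv2.resize(f[135:225,235:325],None,fx=6.6,fy=6.6,interpolation=cv2.INTER_CUBIC);cv2.imwrite("pics/c2.png",c)
b=[wplane(u,P,.007) for u in [(245,150),(316,149),(318,210),(244,211)]]
print(np.array(b),np.mean(b,0))
# pink extents
for n in("top","side"):
    g=cv2.imread(f"pics/{n}0.png").astype(int)
    m=((g[...,2]-g[...,1]>50)&(g[...,0]-g[...,1]>20)).astype(np.uint8)
    k,_,st,ce=cv2.connectedComponentsWithStats(m);j=1+np.argmax(st[1:,4]);print(n,st[j],ce[j],plane(n,ce[j],.02))
m=((f.astype(int)[...,2]-f.astype(int)[...,1]>50)&(f.astype(int)[...,0]-f.astype(int)[...,1]>20)).astype(np.uint8)
k,_,st,ce=cv2.connectedComponentsWithStats(m);j=1+np.argmax(st[1:,4]);print(st[j],ce[j],[wplane(ce[j],P,z) for z in(.02,.05)])
print(plane("top",(205,225),.05),plane("side",(249,163),.05))
```

```text
[[0.5634 0.1367 0.007 ]
 [0.5528 0.0543 0.007 ]
 [0.4779 0.0604 0.007 ]
 [0.4896 0.1505 0.007 ]] [0.5209 0.1005 0.007 ]
top [193 213  22  21 254] [202.5472 223.2205] [0.5306 0.2277 0.02  ]
side [239 145  23  38 551] [250.1779 162.7822] [0.5264 0.2407 0.02  ]
[ 143  169   68   66 2386] [175.8831 203.0432] [array([0.5156, 0.2296, 0.02  ]), array([0.523 , 0.2183, 0.05  ])]
[0.5241 0.2169 0.05  ] [0.524  0.2161 0.05  ]
```

View pics/c2.png

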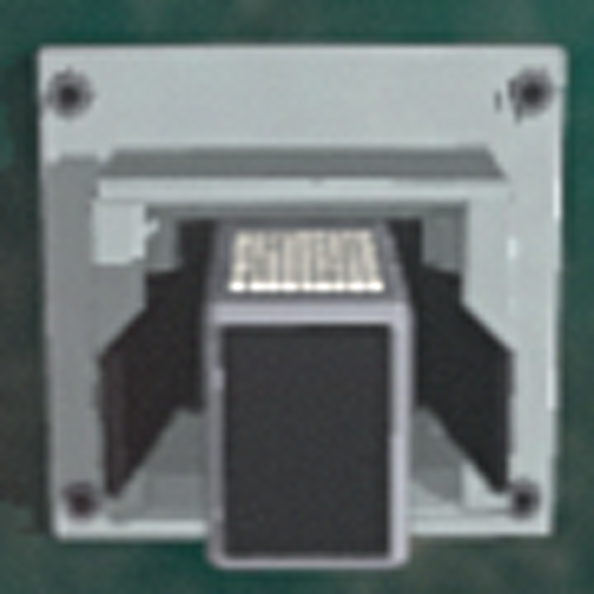

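The zoom shows the cartridge top corners at crop (207,310), (408,310), (405,563) and (213,563). The left tab's outer edge runs from (101,357) to (113,497), and the right tab's from (512,352) to (503,490).

Run:
```python
from h import *
w=np.load("w1.npz");P=(w["p"],w["R"])
U=lambda u,v:(235+u/6.6-.5,135+v/6.6-.5)
bo=[wplane(U(*u),P,.007) for u in [(70,93),(532,92),(524,499),(82,499)]];print("bolts",np.array(bo),np.mean(bo,0))
t=[wplane(U(*u),P,.091) for u in [(101,357),(113,497),(512,352),(503,490)]];print("tabs",np.array(t),np.mean(t,0))
print("tab span",np.linalg.norm((t[0]+t[1]-t[2]-t[3])/2))
for z in(.100,.106):
  c=[wplane(U(*u),P,z) for u in [(207,310),(408,310),(405,563),(213,563)]];print(z,np.array(c),np.mean(c,0),np.linalg.norm(c[0]-c[1]),np.linalg.norm(c[1]-c[2]))
  d=c[0]-c[1];print(np.degrees(np.arctan2(-d[0],d[1])))
for a,b in[(1,0),(2,3)]:
  d=bo[b]-bo[a];print("yaw",np.degrees(np.arctan2(-d[0],d[1])))
for a,b in[(2,0),(3,1)]:
  d=t[b]-t[a];d=t[a-2]-t[a];print("yaw",np.degrees(np.arctan2(-d[0],d[1])))
```

```text
bolts [[0.5651 0.1363 0.007 ]
 [0.5536 0.0553 0.007 ]
 [0.4785 0.0655 0.007 ]
 [0.4902 0.1468 0.007 ]] [0.5218 0.101  0.007 ]
tabs [[0.5365 0.1284 0.091 ]
 [0.5157 0.1302 0.091 ]
 [0.5289 0.0707 0.091 ]
 [0.5087 0.0743 0.091 ]] [0.5224 0.1009 0.091 ]
tab span 0.05725537880759686
0.1 [[0.543  0.1119 0.1   ]
 [0.5391 0.0848 0.1   ]
 [0.5029 0.0898 0.1   ]
 [0.5068 0.1167 0.1   ]] [0.523  0.1008 0.1   ] 0.027379695781193862 0.0365762706682749
-8.186767251167428
0.106 [[0.5444 0.1115 0.106 ]
 [0.5405 0.085  0.106 ]
 [0.5051 0.0899 0.106 ]
 [0.5089 0.1162 0.106 ]] [0.5247 0.1006 0.106 ] 0.02680342595441282 0.03580643738266261
-8.186767251167302
yaw -8.039784501331598
yaw -8.2256524162634
yaw -7.4777125135679166
yaw -7.144255017757687
```

```bash
H="python3 -m handwheel"
$H '[[[0,0.046,0.5,0,0,0,0],[0,0.046,1,0,0,0,0],[0,0.046,1,0,0,0,0]]]' 4
$H '[[[0,0,0.4,0,0,0,0],[0,0,0.8,0,0,0,0],[0,0,0.8,0,0,0,0],[0,0,0.8,0,0,0,0]]]'
$H '[[[0,0,0,0,0,0,70],[0,0,0,0,0,0,70],[0,0,0,0,0,0,70],[0,0,0,0,0,0,70]]]'
```

```text
t: 2.78
eef_pos: [0.5204, 0.1006, 0.1198]
ee_rot: [3.14, 0.002, -0.145]
force: [-0.3, -0.0, -0.8]
width: 0.0875
gripper_force: 0.0
t: 3.28
eef_pos: [0.523, 0.1016, 0.0587]
ee_rot: [-3.14, -0.003, -0.144]
force: [0.5, 0.5, 0.4]
width: 0.0875
gripper_force: 0.0
t: 3.78
eef_pos: [0.5212, 0.1007, 0.0562]
ee_rot: [-3.142, -0.0, -0.145]
force: [-0.6, 0.1, 0.1]
width: 0.0638
gripper_force: 0.0
```

```bash
H="python3 -m handwheel"
for r in 1; do
$H '[[[0,0,0,0,0,0,95],[0,0,0,0,0,0,95],[0,0,0,0,0,0,95]]]' 6 | tail -4
$H '[[[0,0,0,0,0,0,110],[0,0,0,0,0,0,110],[0,0,0,0,0,0,110]]]' | tail -4
$H '[[[0,0,0,0,0,0,125],[0,0,0,0,0,0,125],[0,0,0,0,0,0,125]]]' | tail -4
done
python3 - <<'E'
from h import *
F=[]
for k in range(4):
    p,R=wpose();f=cams.grab_frame("wrist");s=arm.get_state();F.append(np.r_[R.T@s["force"],s["gripper_force"],s["width"]])
print(np.array(F))
cv2.imwrite("pics/w2.png",np.vstack([cv2.resize(f[130:300,180:380],(800,680))])[:600])
E
```

```text
ee_rot: [-3.142, -0.0, -0.145]
force: [-0.2, -0.4, 1.9]
width: 0.0552
gripper_force: 1.3
ee_rot: [-3.141, -0.0, -0.145]
force: [0.2, 0.9, 3.0]
width: 0.05
gripper_force: 1.7
ee_rot: [-3.141, -0.0, -0.145]
force: [-0.5, 0.4, 3.9]
width: 0.0444
gripper_force: 2.1
[[ 0.8189  0.1887 -3.2308  2.1263  0.0449]
 [ 0.7016  0.0831 -2.3369  2.1224  0.0446]
 [ 0.5189  0.6061 -3.9558  2.1248  0.0447]
 [-0.4113  0.0982 -2.6845  2.1232  0.0446]]
```

View pics/w2.png

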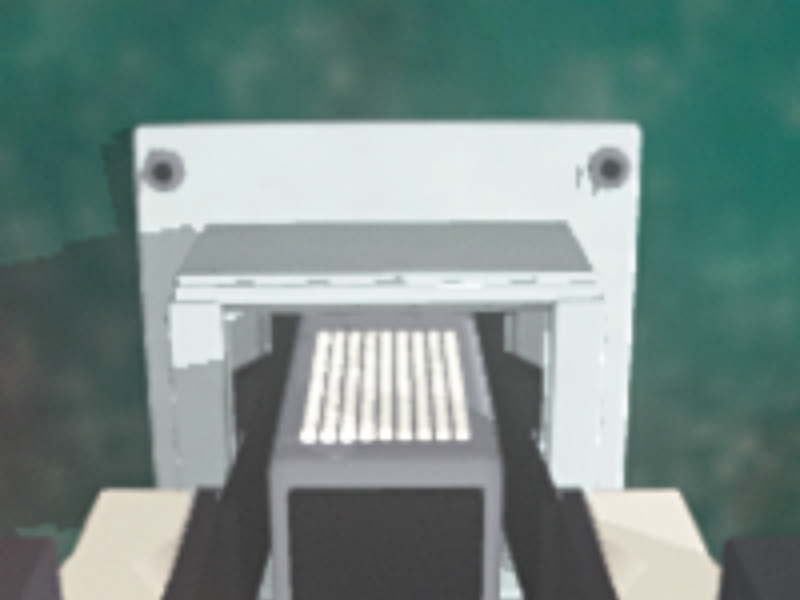

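The view shows both pads meeting the tabs symmetrically, with the body centred between them at about x = 385. The lateral force is near zero, so I'll pinch to the stops.

```bash
H="python3 -m handwheel"
$H '[[[0,0,0,0,0,0,140],[0,0,0,0,0,0,150],[0,0,0,0,0,0,165],[0,0,0,0,0,0,165],[0,0,0,0,0,0,165]]]' 10
$H '[[[0,0,-0.02,0,0,0,165],[0,0,-0.04,0,0,0,165],[0,0,-0.06,0,0,0,165]]]'
```

```text
t: 5.72
eef_pos: [0.5213, 0.1009, 0.0562]
ee_rot: [-3.141, -0.0, -0.145]
force: [-0.0, 1.7, 4.3]
width: 0.0364
gripper_force: 10.0
t: 6.1
eef_pos: [0.5207, 0.1004, 0.0606]
ee_rot: [3.141, 0.001, -0.145]
force: [0.9, 0.5, -2.6]
width: 0.0365
gripper_force: 10.0
```

```bash
H="python3 -m handwheel"
$H '[[[0,0,-0.12,0,0,0,165],[0,0,-0.25,0,0,0,165],[0,0,-0.4,0,0,0,165],[0,0,-0.55,0,0,0,165],[0,0,-0.7,0,0,0,165]]]'
$H '[[[0,0,-0.3,0,0,0,165],[0,0,-0.6,0,0,0,165],[0,0,-0.8,0,0,0,165],[0,0,-0.8,0,0,0,165]]]'
python3 - <<'E'
from h import *
p,R=wpose();print(p)
for yaw in(23.5,24):
  pass
g=np.array([.4697,-.1055,p[2]]);print((R.T@(g-p))/.08, "turn",-(np.radians(23.8)+.1445)/.5)
f=cams.grab_frame("side");cv2.imwrite("pics/s2.png",cv2.resize(f[130:340,130:410],(800,600),interpolation=cv2.INTER_CUBIC))
E
```

```text
t: 6.72
eef_pos: [0.5212, 0.1007, 0.1179]
ee_rot: [-3.141, -0.0, -0.145]
force: [0.0, 1.0, -1.8]
width: 0.0367
gripper_force: 10.0
t: 7.22
eef_pos: [0.5218, 0.1011, 0.1821]
ee_rot: [-3.14, -0.002, -0.145]
force: [-0.2, -0.3, -3.3]
width: 0.0367
gripper_force: 10.0
[0.5218 0.1011 0.1821]
[-0.2717  2.6488 -0.0045] turn -1.1197767239493008
```

View pics/s2.png

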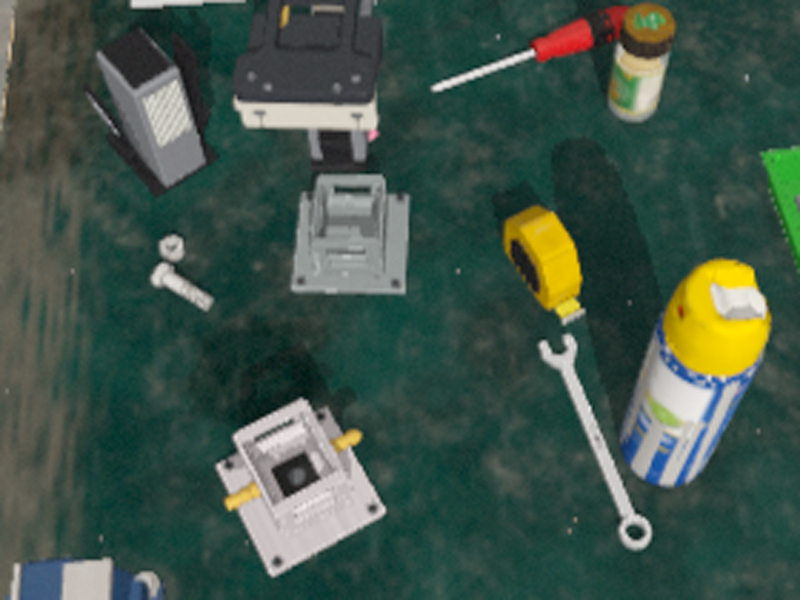

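The cartridge hangs upright in the fingers at about (338,140), clear of the empty holder at (350,240). Nothing else has moved. I'll carry it over the manifold and look again.

```bash
H="python3 -m handwheel"
for i in 1 2 3; do $H '[[[-0.03,0.3,0,0,0,0,165],[-0.06,0.6,0,0,0,0,165],[-0.09,0.88,0,0,0,0,165]]]' >/dev/null; done
for i in 1 2; do $H '[[[0,0,0,0,0,-0.19,165],[0,0,0,0,0,-0.38,165],[0,0,0,0,0,-0.56,165],[0,0,0,0,0,-0.56,165]]]'; done
python3 - <<'E'
from h import *
p,R=wpose();f=cams.grab_frame("wrist");print(p,R)
np.savez("w3.npz",p=p,R=R);cv2.imwrite("pics/w3full.png",f)
cv2.imwrite("pics/w3.png",cv2.resize(f[135:255,200:360],(800,600),interpolation=cv2.INTER_CUBIC))
E
```

```text
t: 8.9
eef_pos: [0.4687, -0.1061, 0.1808]
ee_rot: [-3.142, 0.0, 0.134]
force: [-0.3, 0.1, -3.0]
width: 0.0361
gripper_force: 10.0
t: 9.4
eef_pos: [0.469, -0.1056, 0.1808]
ee_rot: [-3.142, 0.0, 0.412]
force: [-0.1, 0.9, -2.1]
width: 0.0365
gripper_force: 10.0
[ 0.469  -0.1056  0.1808] [[ 0.9161  0.4008 -0.0001]
 [ 0.4008 -0.9161  0.    ]
 [-0.0001 -0.0001 -1.    ]]
```

View pics/w3.png

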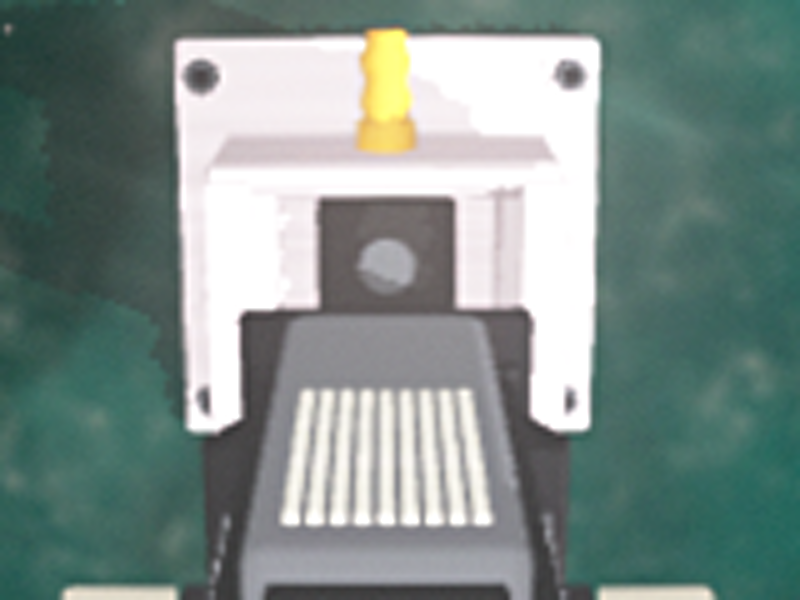

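The wrist view shows bolts at crop (200,76), (570,74), (207,400) and (570,400). The rim's front edge runs from (210,168) to (558,165), and the cartridge foot's front edge from (241,313) to (530,313).

Run:
```python
from h import *
w=np.load("w3.npz");P=(w["p"],w["R"]);p,R=P
U=lambda u,v:(200+(u+.5)/5-.5,135+(v+.5)/5-.5)
bo=[wplane(U(*u),P,.007) for u in [(200,76),(570,74),(570,400),(205,400)]]
L=lambda X:R.T@(np.array(X)-p)*1000
for b in bo: print("bolt tool mm",L(b))
m=[(bo[0]+bo[1])/2]
d=bo[0]-bo[1];print("yaw",np.degrees(np.arctan2(-d[0],d[1])),"tool",np.degrees(np.arctan2(R[1,0],R[0,0])))
for z in(.059,.065,.07,.075,.084):
    a,b=[wplane(U(*u),P,z) for u in[(210,168),(558,165)]];print(z,"rim",L(a),L(b),np.linalg.norm(a-b))
z=p[2]-.051
a,b=[wplane(U(*u),P,z) for u in[(241,313),(530,313)]];print("foot",L(a),L(b))
```

```text
bolt tool mm [ 38.4944 -41.4314 173.7968]
bolt tool mm [ 38.9823  40.2797 173.7923]
bolt tool mm [-36.9997  42.5075 173.7976]
bolt tool mm [-37.082  -42.4584 173.8023]
yaw 23.973084537365857 tool 23.631005073668973
0.059 rim [ 27.4641 -33.8273 121.7972] [ 28.0859  32.5787 121.7935] 0.06640889870375173
0.065 rim [ 28.5927 -33.1532 115.797 ] [ 29.2023  31.945  115.7934] 0.06510112515566197
0.07 rim [ 29.5331 -32.5915 110.797 ] [ 30.1325  31.417  110.7934] 0.0640113138655872
0.075 rim [ 30.4736 -32.0298 105.7969] [ 31.0628  30.8889 105.7933] 0.06292150257551242
0.084 rim [ 32.1664 -31.0188  96.7967] [32.7372 29.9384 96.7933] 0.06095984225337779
foot [ 18.6555 -21.8039  50.9999] [18.6925 21.4983 50.9975]
```

Run:
```python
from h import *
w=np.load("w1.npz");P=(w["p"],w["R"]);p,R=P
U=lambda u,v:(235+(u+.5)/6.6-.5,135+(v+.5)/6.6-.5)
L=lambda X:R.T@(np.array(X)-p)*1000
print("bolts",np.array([L(wplane(U(*u),P,.007)) for u in [(70,93),(532,92),(524,499),(82,499)]]))
a,b=[wplane(U(*u),P,.051) for u in[(97,185),(505,182)]];print("rim",L(a),L(b))
# top/side triangulation of manifold rim front-face: axis ray height
for n,uv in(("side",(203+168/6,265+145/6)),):
    o,d=ray(n,uv); c=np.array([.4697,-.1057])
    t=((c-o[:2])@d[:2])/(d[:2]@d[:2]);print(o+t*d)
```

```text
bolts [[ 36.99   -37.3274 195.1057]
 [ 37.3273  44.5017 195.0782]
 [-38.4862  45.2538 194.9332]
 [-38.5721 -36.8933 194.9613]]
rim [ 27.8374 -28.9351 151.0853] [ 28.4305  35.4184 151.0642]
[ 0.4689 -0.1059  0.0679]
```

```bash
H="python3 -m handwheel"
$H '[[[0.004,0.003,0.2,0,0,-0.007,165],[0.004,0.003,0.4,0,0,-0.007,165],[0.004,0.003,0.6,0,0,-0.007,165],[0.004,0.003,0.68,0,0,-0.007,165],[0.004,0.003,0.68,0,0,-0.007,165]]]'
python3 - <<'E'
from h import *
p,R=wpose();f=cams.grab_frame("wrist");print(p)
np.savez("w4.npz",p=p,R=R);cv2.imwrite("pics/w4full.png",f)
cv2.imwrite("pics/w4.png",cv2.resize(f[160:280,200:360],(800,600),interpolation=cv2.INTER_CUBIC))
E
```

```text
t: 10.07
eef_pos: [0.4696, -0.1054, 0.1264]
ee_rot: [-3.142, 0.001, 0.417]
force: [-0.1, 0.1, -1.8]
width: 0.0366
gripper_force: 10.0
[ 0.4696 -0.1054  0.1264]
```

View pics/w4.png

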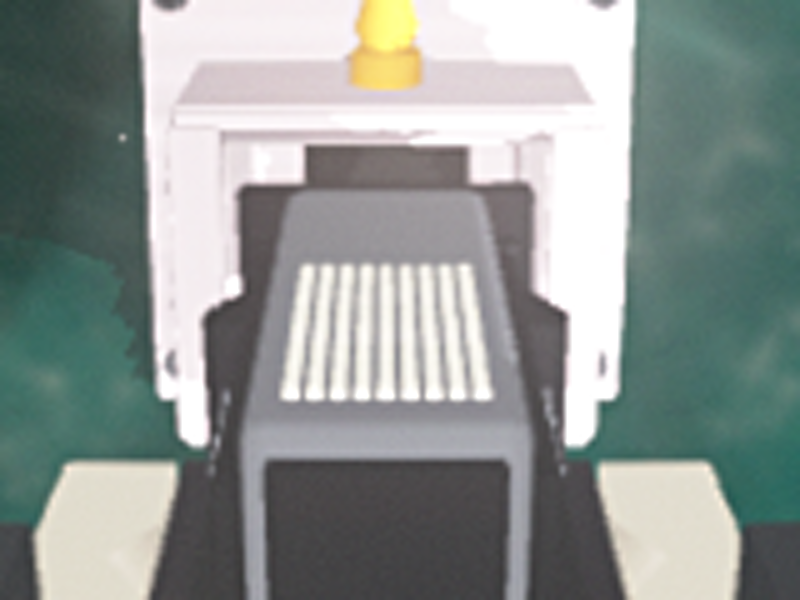

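The foot's front edge is at crop row 185, columns 241–532. The socket's inner front edge is at row 135, columns 218–552, so it is laterally centred. The block's top front edge is at row 427. I'll check for tilt and fore-aft offset.

Run:
```python
from h import *
def L(P,X): return P[1].T@(X-P[0])*1000
w=np.load("w4.npz");P=(w["p"],w["R"]);p=P[0]
U=lambda u,v:(200+(u+.5)/5-.5,160+(v+.5)/5-.5)
for n,row,h in(("foot",185,-.051),("footTop6",191,-.045),("top94",427,.043),("top100",427,.049)):
    for u in(243,530): print(n,L(P,wplane(U(u,row),P,p[2]+h)))
for z in(.064,.068,.072): print("rim outer",z,[L(P,wplane(U(u,v),P,z)) for u,v in((173,118),(605,116))],"inner",[L(P,wplane(U(u,133),P,z))[:2] for u in(218,552)])
print("bolts",[L(P,wplane(U(u,3),P,.007)) for u in(168,604)])
w=np.load("w1.npz");P=(w["p"],w["R"])
V=lambda u,v:(235+(u+.5)/6.6-.5,135+(v+.5)/6.6-.5)
print("w1 top front z.1",L(P,wplane(V(308,307),P,.1)),"z.106",L(P,wplane(V(308,307),P,.106)),"holder inner rim",[L(P,wplane(V(u,203),P,.051))[:2] for u in(150,470)])
```

```text
foot [ 19.1249 -21.4897  50.9882]
foot [19.1621 21.4855 50.9868]
footTop6 [ 19.8986 -20.9506  44.9877]
footTop6 [19.9351 20.9678 44.9863]
top94 [ 21.8212 -13.3776 -43.0138]
top94 [ 21.8526  13.7145 -43.0147]
top100 [ 24.5222 -12.7863 -49.0156]
top100 [ 24.5522  13.1433 -49.0165]
rim outer 0.064 [array([ 26.8089, -33.2699,  62.3471]), array([27.1882, 33.9855, 62.3447])] inner [array([ 24.3635, -26.2691]), array([24.403 , 25.7466])]
rim outer 0.068 [array([ 27.7544, -32.7205,  58.3465]), array([28.1275, 33.4376, 58.3441])] inner [array([ 25.349, -25.834]), array([25.3878, 25.3332])]
rim outer 0.072 [array([ 28.7   , -32.1712,  54.3458]), array([29.0669, 32.8898, 54.3435])] inner [array([ 26.3344, -25.3989]), array([26.3726, 24.9198])]
bolts [array([ 35.717 , -41.3669, 119.3416]), array([ 35.7687,  40.8976, 119.3389])]
w1 top front z.1 [ 19.2618   3.8079 102.0575] z.106 [20.6406  3.7362 96.0602] holder inner rim [array([ 24.8943, -20.5906]), array([24.9997, 29.9324])]
```

```bash
H="python3 -m handwheel"
$H '[[[0.005,0,0.05,0,0,0,165],[0.005,0,0.1,0,0,0,165],[0.005,0,0.15,0,0,0,165],[0.005,0,0.2,0,0,0,165],[0.005,0,0.2,0,0,0,165]]]'
$H '[[[0,0,0.05,0,0,0,165],[0,0,0.1,0,0,0,165],[0,0,0.15,0,0,0,165],[0,0,0.2,0,0,0,165],[0,0,0.2,0,0,0,165]]]'
```

```text
t: 10.75
eef_pos: [0.4698, -0.1051, 0.1101]
ee_rot: [-3.141, 0.001, 0.419]
force: [-0.2, -0.5, -1.7]
width: 0.0363
gripper_force: 10.0
t: 11.38
eef_pos: [0.4698, -0.1051, 0.0941]
ee_rot: [-3.141, 0.001, 0.419]
force: [-0.0, -0.5, -1.4]
width: 0.0368
gripper_force: 10.0
```

```bash
H="python3 -m handwheel"
$H '[[[0,0,0.04,0,0,0,165],[0,0,0.08,0,0,0,165],[0,0,0.11,0,0,0,165],[0,0,0.11,0,0,0,165]]]' 14
$H '[[[0,0,0.02,0,0,0,165],[0,0,0.03,0,0,0,165],[0,0,0.03,0,0,0,165]]]'
$H '[[[0,0,0.02,0,0,0,165],[0,0,0.03,0,0,0,165],[0,0,0.03,0,0,0,165]]]'
```

```text
t: 11.88
eef_pos: [0.4699, -0.1051, 0.0854]
ee_rot: [-3.141, 0.0, 0.419]
force: [0.1, 0.2, -2.5]
width: 0.0354
gripper_force: 14.0
t: 12.25
eef_pos: [0.47, -0.1051, 0.0832]
ee_rot: [-3.142, 0.0, 0.419]
force: [-0.1, 0.2, -1.8]
width: 0.0353
gripper_force: 14.0
t: 12.62
eef_pos: [0.47, -0.1051, 0.0808]
ee_rot: [-3.142, 0.0, 0.419]
force: [-0.1, -0.7, -2.8]
width: 0.0353
gripper_force: 14.0
```

```bash
H="python3 -m handwheel"
for i in 1 2 3; do $H '[[[0,0,0.01,0,0,0,165],[0,0,0.02,0,0,0,165],[0,0,0.02,0,0,0,165]]]' | grep -E "pos|^force|width"; done
```

```text
eef_pos: [0.4702, -0.1051, 0.0795]
force: [-1.1, -0.3, 0.1]
width: 0.0356
eef_pos: [0.4702, -0.1051, 0.0778]
force: [-1.7, 0.5, 4.3]
width: 0.0358
eef_pos: [0.4703, -0.1051, 0.0763]
force: [-0.9, 0.7, 6.2]
width: 0.0356
```

```bash
H="python3 -m handwheel"
for i in 1 2; do $H '[[[0,0,0.01,0,0,0,165],[0,0,0.015,0,0,0,165],[0,0,0.015,0,0,0,165]]]' | grep -E "pos|^force|width"; done
python3 - <<'E'
from h import *
F=[]
for k in range(4):
    cams.grab_frame("side");F.append(arm.get_state()["force"])
print(np.mean(F,0),arm.get_state()["eef_pos"])
E
```

```text
eef_pos: [0.4704, -0.1051, 0.0752]
force: [-0.9, 1.1, 6.9]
width: 0.0356
eef_pos: [0.4706, -0.1051, 0.0745]
force: [-2.2, 1.7, 11.2]
width: 0.0357
[-3.2249  1.1566 11.4489] [ 0.4706 -0.1051  0.0744]
```

```bash
H="python3 -m handwheel"
$H '[[[0,0,0.008,0,0,0,165],[0,0,0.008,0,0,0,165]]]' | grep -E "pos|^force|width"
$H '[[[0,0,0.008,0,0,0,0],[0,0,0.008,0,0,0,0],[0,0,0.008,0,0,0,0],[0,0,0.008,0,0,0,0],[0,0,0.008,0,0,0,0]]]'
python3 - <<'E'
from h import *
p,R=wpose();f=cams.grab_frame("wrist");np.savez("w5.npz",p=p,R=R);cv2.imwrite("pics/w5full.png",f)
g=cams.grab_frame("side")
a=cv2.resize(f[130:290,180:380],(500,400),interpolation=cv2.INTER_CUBIC);b=cv2.resize(g[240:340,190:265],(300,400),interpolation=cv2.INTER_CUBIC)
cv2.imwrite("pics/w5.png",np.hstack([a,b]));print(p,arm.get_state()["width"])
E
```

```text
eef_pos: [0.4707, -0.1052, 0.0743]
force: [-4.2, 1.8, 16.4]
width: 0.0359
t: 15.58
eef_pos: [0.4699, -0.1051, 0.0722]
ee_rot: [-3.141, 0.0, 0.419]
force: [-0.1, -0.9, -0.2]
width: 0.0802
gripper_force: 0.0
[ 0.4699 -0.1051  0.0722] 0.08566505517955776
```

View pics/w5.png

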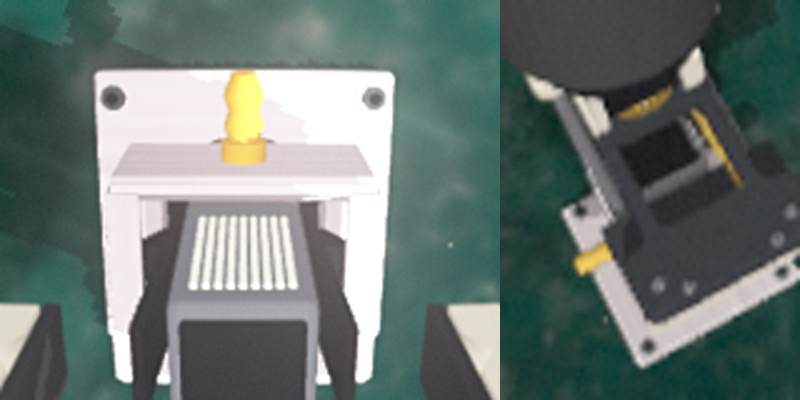

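The cartridge stands in the manifold, released, with both tabs leaning out symmetrically at about (150,270) and (335,270). I've now used all 10 picture views, so I'll check seating by force. I'll rise, close the fingers and press gently on the top centre.

```bash
H="python3 -m handwheel"
$H '[[[0,0,-0.2,0,0,0,0],[0,0,-0.45,0,0,0,0],[0,0,-0.7,0,0,0,0],[0,0,-0.85,0,0,0,0],[0,0,-0.85,0,0,0,0]]]' 10
$H '[[[0,0,0,0,0,0,255],[0,0,0,0,0,0,255],[0,0,0,0,0,0,255],[0,0,0,0,0,0,255],[0,0,0,0,0,0,255]]]' | tail -2
$H '[[[0,0,0.05,0,0,0,255],[0,0,0.1,0,0,0,255],[0,0,0.13,0,0,0,255],[0,0,0.13,0,0,0,255]]]'
```

```text
t: 16.3
eef_pos: [0.4705, -0.105, 0.141]
ee_rot: [3.141, -0.002, 0.419]
force: [-0.5, 0.3, -1.5]
width: 0.0875
gripper_force: 0.0
width: 0.0432
gripper_force: 0.0
t: 17.42
eef_pos: [0.4699, -0.1051, 0.1297]
ee_rot: [-3.141, 0.001, 0.419]
force: [-0.4, 0.2, -0.3]
width: 0.0035
gripper_force: 0.0
```

Next I'll step down to find the contact.

```bash
H="python3 -m handwheel"
$H '[[[0,0,0.03,0,0,0,255],[0,0,0.05,0,0,0,255],[0,0,0.05,0,0,0,255]]]' | grep -E "pos|^force"
for i in 1 2 3 4; do $H '[[[0,0,0.008,0,0,0,255],[0,0,0.015,0,0,0,255],[0,0,0.015,0,0,0,255]]]' | grep -E "pos|^force"; done
```

```text
eef_pos: [0.4699, -0.1051, 0.1259]
force: [-0.1, 0.8, -0.4]
eef_pos: [0.47, -0.1051, 0.1248]
force: [0.3, -1.0, 0.0]
eef_pos: [0.47, -0.1051, 0.1235]
force: [0.3, 0.8, -0.5]
eef_pos: [0.47, -0.1051, 0.1223]
force: [0.3, -0.4, 0.0]
eef_pos: [0.47, -0.1051, 0.1211]
force: [0.2, 0.1, 0.6]
```

```bash
H="python3 -m handwheel"
for i in 1 2 3 4 5; do $H '[[[0,0,0.006,0,0,0,255],[0,0,0.01,0,0,0,255],[0,0,0.01,0,0,0,255]]]' | grep -E "pos|^force"; done
```

```text
eef_pos: [0.47, -0.1051, 0.1203]
force: [0.2, -0.4, 0.2]
eef_pos: [0.47, -0.1051, 0.1196]
force: [0.1, 0.9, 0.3]
eef_pos: [0.47, -0.1051, 0.1187]
force: [0.0, -0.0, -0.7]
eef_pos: [0.47, -0.1051, 0.118]
force: [1.4, -0.5, -0.1]
eef_pos: [0.47, -0.1051, 0.1171]
force: [-0.1, 0.5, 0.8]
```

```bash
H="python3 -m handwheel"
for i in 1 2 3 4 5; do o=$($H '[[[0,0,0.006,0,0,0,255],[0,0,0.01,0,0,0,255],[0,0,0.01,0,0,0,255]]]'); echo "$o" | grep -E "pos|^force|width"; echo "$o" | python3 -c "
import sys,re;f=float(re.search(r'\nforce: \[.*, (.*)\]',sys.stdin.read()).group(1));sys.exit(f>3)" || break; done
```

```text
eef_pos: [0.4701, -0.1051, 0.1164]
force: [-0.1, 0.1, 0.5]
width: 0.0011
eef_pos: [0.47, -0.1051, 0.1156]
force: [0.4, -0.6, -0.0]
width: 0.0004
eef_pos: [0.47, -0.1051, 0.1147]
force: [-0.9, 0.1, 0.8]
width: 0.0003
eef_pos: [0.4701, -0.1051, 0.1139]
force: [0.3, 0.3, -0.0]
width: 0.0006
eef_pos: [0.47, -0.1051, 0.1131]
force: [-0.5, 0.2, 0.1]
width: 0.0005
```

Run:
```python
from h import *
p,R=wpose();f=cams.grab_frame("wrist");cv2.imwrite("pics/w6full.png",f)
print(p)
g=cv2.cvtColor(f,cv2.COLOR_BGR2GRAY)
print("col277",list(enumerate(g[180:300:2,277].tolist(),90)))
for r in(215,225,230,235,240,250): print(r,g[r,235:325:2].tolist())
h=cv2.cvtColor(cv2.imread("pics/w5full.png"),cv2.COLOR_BGR2GRAY)
print("w5 col277",list(enumerate(h[200:290:2,277].tolist(),100)))
for r in(254,262): print(r,h[r,235:325:2].tolist())
```

```text
[ 0.47   -0.1051  0.1131]
col277 [(90, 220), (91, 217), (92, 212), (93, 242), (94, 255), (95, 255), (96, 200), (97, 153), (98, 146), (99, 233), (100, 243), (101, 244), (102, 242), (103, 242), (104, 244), (105, 244), (106, 248), (107, 248), (108, 255), (109, 159), (110, 152), (111, 202), (112, 225), (113, 231), (114, 83), (115, 96), (116, 90), (117, 86), (118, 93), (119, 95), (120, 93), (121, 91), (122, 91), (123, 84), (124, 86), (125, 88), (126, 86), (127, 83), (128, 79), (129, 81), (130, 83), (131, 83), (132, 82), (133, 81), (134, 79), (135, 78), (136, 79), (137, 77), (138, 76), (139, 107), (140, 97), (141, 88), (142, 89), (143, 86), (144, 84), (145, 80), (146, 80), (147, 85), (148, 85), (149, 106)]
215 [239, 238, 239, 244, 136, 79, 79, 77, 77, 79, 143, 143, 165, 254, 173, 252, 180, 253, 165, 253, 178, 253, 182, 253, 182, 249, 182, 249, 193, 254, 152, 156, 160, 91, 95, 96, 99, 102, 201, 255, 255, 255, 255, 255, 255]
225 [239, 239, 239, 239, 86, 73, 74, 72, 72, 141, 168, 175, 176, 177, 176, 176, 179, 177, 178, 233, 215, 235, 235, 207, 234, 234, 180, 182, 235, 237, 237, 234, 238, 201,
[... 1096 characters left out ...]
 246), (120, 247), (121, 247), (122, 255), (123, 149), (124, 139), (125, 150), (126, 166), (127, 165), (128, 171), (129, 97), (130, 73), (131, 75), (132, 74), (133, 72), (134, 74), (135, 73), (136, 75), (137, 70), (138, 68), (139, 66), (140, 68), (141, 69), (142, 67), (143, 65), (144, 68)]
254 [63, 67, 67, 67, 67, 65, 147, 160, 166, 165, 166, 167, 165, 165, 167, 166, 169, 169, 166, 167, 168, 165, 167, 167, 170, 170, 168, 168, 170, 171, 170, 171, 172, 171, 168, 165, 127, 81, 82, 84, 83, 84, 76, 255, 255]
262 [67, 62, 64, 63, 62, 61, 139, 159, 103, 68, 73, 71, 70, 71, 70, 72, 72, 73, 75, 74, 74, 75, 75, 78, 76, 77, 78, 79, 79, 79, 80, 80, 82, 76, 154, 163, 113, 75, 78, 78, 79, 80, 84, 78, 170]
```

Run:
```python
from h import *
S={"w4":(np.load("w4.npz")["p"],np.load("w4.npz")["R"]),"w5":(np.load("w5.npz")["p"],np.load("w5.npz")["R"]),"w6":wpose()}
for n,rows in(("w4",(160+427/5,160+460/5)),("w5",(251,257.5)),("w6",(221,227.5))):
    p,R=S[n]
    for r,x in zip(rows,(.020,.0165)):
        o,d=wray((277,r),(p,R)); c=R.T@(o-p);e=R.T@d; t=(x-c[0])/e[0];X=c+t*e; print(n,x,"tool z",X[2]*1000,"world z",p[2]-X[2])
```

```text
w4 0.02 tool z -39.29741796183253 world z 0.1656609334406879
w4 0.0165 tool z -39.38179783330967 world z 0.16574531331216505
w5 0.02 tool z -45.65277830013809 world z 0.1178146217811708
w5 0.0165 tool z -45.424267546868876 world z 0.11758611102790159
w6 0.02 tool z -4.738107257054702 world z 0.11791708897403841
w6 0.0165 tool z -6.191816898356073 world z 0.11937079861533978
```

Run:
```python
from h import *
i=cams.camera_info("wrist");H=np.linalg.inv(i["hand_eye"]);K=i["camera_matrix"]
def pix(X):
    c=(H@np.r_[X,1])[:3];th=np.arctan2(np.hypot(*c[:2]),c[2]);return K[:2,2]+K[0,0]*th*c[:2]/np.hypot(*c[:2])
for X in[(.0095,0,0),(.0095,.01,0),(.0095,.02,0),(.0095,0,-.02),(.0,0,0),(.02,0,-.008),(-.02,0,-.008),(.0165,.012,-.008),(-.0165,.012,-.008)]: print(X,pix(np.array(X)))
f=cv2.imread("pics/w6full.png");g=cv2.cvtColor(f,cv2.COLOR_BGR2GRAY)
for r in range(250,312,4): print(r,g[r,229:331:3].tolist())
```

```text
(0.0095, 0, 0) [276.7394 234.5675]
(0.0095, 0.01, 0) [293.185  234.5636]
(0.0095, 0.02, 0) [309.5504 234.5188]
(0.0095, 0, -0.02) [276.6572 248.366 ]
(0.0, 0, 0) [276.7374 248.7442]
(0.02, 0, -0.008) [276.7106 222.9431]
(-0.02, 0, -0.008) [276.7054 283.1183]
(0.0165, 0.012, -0.008) [297.4807 228.6242]
(-0.0165, 0.012, -0.008) [296.1355 278.231 ]
250 [87, 75, 255, 255, 99, 68, 59, 240, 195, 150, 69, 71, 72, 74, 77, 78, 88, 90, 88, 87, 87, 87, 81, 240, 228, 234, 67, 81, 114, 255, 255, 93, 101, 99]
254 [85, 76, 255, 255, 129, 73, 229, 220, 221, 224, 225, 225, 225, 230, 74, 76, 83, 77, 75, 232, 226, 227, 226, 221, 222, 221, 232, 76, 143, 255, 255, 92, 96, 98]
258 [80, 84, 87, 80, 67, 67, 225, 220, 220, 222, 220, 221, 221, 227, 71, 75, 81, 78, 72, 229, 220, 221, 222, 222, 222, 221, 227, 76, 89, 91, 92, 93, 93, 91]
262 [86, 87, 96, 88, 82, 107, 221, 221, 221, 221, 221, 219, 220, 225, 69, 72, 83, 76, 71, 227, 222, 221, 223, 222, 222, 221, 222, 121, 95, 99, 104, 101, 96, 95]
266 [69, 72, 71, 74, 71, 78, 78, 80, 82, 83, 84, 81, 224, 207, 69, 73, 81, 74, 71, 204, 225, 85, 88, 88, 86, 84, 82, 7
[... 984 characters left out ...]
, 175, 107, 72, 72, 72, 73, 72, 69, 71, 70, 71, 70, 68, 67]
298 [85, 88, 87, 87, 89, 88, 87, 87, 91, 89, 87, 111, 181, 102, 107, 106, 106, 105, 107, 102, 180, 105, 88, 90, 90, 89, 89, 88, 88, 89, 88, 89, 89, 89]
302 [78, 86, 88, 87, 89, 87, 88, 89, 87, 87, 88, 126, 175, 113, 116, 115, 114, 116, 115, 113, 177, 116, 88, 87, 85, 88, 88, 90, 87, 89, 89, 88, 89, 88]
306 [79, 79, 80, 76, 95, 102, 102, 102, 101, 102, 104, 108, 188, 129, 129, 128, 127, 130, 127, 128, 188, 112, 102, 102, 103, 102, 103, 105, 102, 101, 101, 104, 101, 101]
310 [76, 78, 81, 78, 79, 79, 79, 79, 104, 104, 102, 140, 180, 132, 134, 133, 133, 133, 135, 133, 174, 144, 103, 103, 103, 105, 102, 103, 103, 101, 103, 102, 103, 101]
```

```bash
H="python3 -m handwheel"
for i in 1 2 3 4 5 6 7 8 9 10 11 12; do o=$($H '[[[0,0,0.015,0,0,0,255],[0,0,0.02,0,0,0,255]]]'); echo "$o" | grep -E "pos|^force"|tr '\n' ' ';echo; echo "$o" | python3 -c "
import sys,re;f=float(re.search(r'\nforce: \[.*, (.*)\]',sys.stdin.read()).group(1));sys.exit(f>2.5)" || break; done; echo "$o"|head -1
```

```text
eef_pos: [0.47, -0.1051, 0.1115] force: [-0.1, -0.0, 0.3] 
eef_pos: [0.47, -0.1051, 0.1099] force: [0.6, -0.1, 0.1] 
eef_pos: [0.47, -0.1051, 0.1083] force: [-0.9, -0.2, 0.0] 
eef_pos: [0.47, -0.1051, 0.1067] force: [0.8, -0.0, -0.3] 
eef_pos: [0.47, -0.1051, 0.1051] force: [-0.2, -0.1, -0.0] 
eef_pos: [0.47, -0.1051, 0.1035] force: [-0.9, -0.0, -0.7] 
eef_pos: [0.47, -0.1051, 0.1019] force: [0.3, 0.4, 0.4] 
eef_pos: [0.47, -0.1051, 0.1003] force: [0.0, -0.3, -0.0] 
eef_pos: [0.47, -0.1051, 0.0987] force: [0.4, 0.1, 0.3] 
eef_pos: [0.4701, -0.1051, 0.0972] force: [-0.8, -0.4, 2.7] 
t: 25.6
```

```bash
H="python3 -m handwheel"
for i in 1 2 3 4 5 6 7; do o=$($H '[[[0,0,0.006,0,0,0,255],[0,0,0.008,0,0,0,255]]]'); echo "$o" | grep -E "pos|^force"|tr '\n' ' ';echo; echo "$o" | python3 -c "
import sys,re;f=float(re.search(r'\nforce: \[.*, (.*)\]',sys.stdin.read()).group(1));sys.exit(f>11)" || break; done; echo "$o"|head -1
```

```text
eef_pos: [0.4703, -0.1052, 0.097] force: [-2.1, 1.0, 5.7] 
eef_pos: [0.4707, -0.1052, 0.0966] force: [-1.0, 0.1, 6.3] 
eef_pos: [0.4709, -0.1051, 0.0961] force: [-0.5, 1.2, 7.8] 
eef_pos: [0.4709, -0.1052, 0.0956] force: [-1.5, 0.6, 8.2] 
eef_pos: [0.4709, -0.1052, 0.095] force: [-2.4, 0.6, 8.9] 
eef_pos: [0.4707, -0.1052, 0.0942] force: [-0.9, 0.1, 6.4] 
eef_pos: [0.4708, -0.1051, 0.0935] force: [-0.9, 0.6, 7.2] 
t: 27.35
```

```bash
H="python3 -m handwheel"
for i in 1 2 3 4 5 6 7; do o=$($H '[[[0,0,0.006,0,0,0,255],[0,0,0.008,0,0,0,255]]]'); echo "$o" | grep -E "pos|^force"|tr '\n' ' ';echo; echo "$o" | python3 -c "
import sys,re;f=float(re.search(r'\nforce: \[.*, (.*)\]',sys.stdin.read()).group(1));sys.exit(f>16)" || break; done; echo "$o"|head -1
```

```text
eef_pos: [0.4708, -0.1051, 0.093] force: [-2.1, -0.3, 8.2] 
eef_pos: [0.4709, -0.1052, 0.0927] force: [-3.2, 1.0, 11.9] 
eef_pos: [0.471, -0.1053, 0.0926] force: [-5.0, 0.9, 18.0] 
t: 28.1
```

```bash
H="python3 -m handwheel"
for i in 1 2 3 4 5 6 7 8 9 10; do o=$($H '[[[0,0,-0.006,0,0,0,255],[0,0,-0.008,0,0,0,255]]]'); echo "$o" | grep -E "pos|^force"|tr '\n' ' ';echo; echo "$o" | python3 -c "
import sys,re;f=float(re.search(r'\nforce: \[.*, (.*)\]',sys.stdin.read()).group(1));sys.exit(f<1)" || break; done; echo "$o"|head -1
```

```text
eef_pos: [0.4709, -0.1052, 0.0927] force: [-2.4, 1.3, 10.2] 
eef_pos: [0.4708, -0.1052, 0.093] force: [-1.1, 0.5, 7.2] 
eef_pos: [0.4708, -0.1051, 0.0936] force: [-1.7, 1.1, 7.4] 
eef_pos: [0.4707, -0.1051, 0.0941] force: [0.2, -0.1, 5.5] 
eef_pos: [0.4706, -0.1051, 0.0947] force: [-1.2, 0.0, 5.1] 
eef_pos: [0.4704, -0.1051, 0.095] force: [-0.8, 0.5, 5.2] 
eef_pos: [0.4701, -0.105, 0.0951] force: [0.9, 0.1, 0.9] 
t: 29.85
```

```bash
H="python3 -m handwheel"
$H '[[[0,0,-0.2,0,0,0,255],[0,0,-0.5,0,0,0,255],[0,0,-0.8,0,0,0,255]]]' >/dev/null
$H '[[[0,0,-0.4,0,0,0,100],[0,0,-0.8,0,0,0,0],[0,0,-0.8,0,0,0,0],[0,0,-0.8,0,0,0,0],[0,0,-0.8,0,0,0,0]]]'
python3 - <<'E'
from h import *
p,R=wpose();f=cams.grab_frame("wrist");cv2.imwrite("pics/w7full.png",f);np.savez("w7.npz",p=p,R=R);print(p)
a=cv2.cvtColor(cv2.imread("pics/w1.png"),cv2.COLOR_BGR2GRAY);b=cv2.cvtColor(f,cv2.COLOR_BGR2GRAY)
for n,g,rows in(("w1",a,(184,192,200,206)),("w7",b,(184,192,200,206))):
    for r in rows: print(n,r,g[r,240:326].tolist())
    print(n,"col",g[150:226,281 if n=="w1" else 277].tolist())
E
```

```text
t: 30.85
eef_pos: [0.4693, -0.1051, 0.2221]
ee_rot: [-3.141, 0.002, 0.419]
force: [0.6, -0.0, -0.2]
width: 0.0454
gripper_force: 0.0
[ 0.4693 -0.1051  0.2221]
w1 184 [53, 84, 135, 135, 132, 132, 132, 131, 130, 128, 131, 133, 133, 112, 64, 42, 43, 46, 44, 46, 48, 41, 45, 40, 42, 65, 103, 122, 108, 86, 82, 79, 80, 82, 82, 81, 81, 83, 82, 79, 73, 68, 64, 65, 67, 65, 66, 65, 64, 65, 67, 63, 67, 79, 142, 186, 166, 101, 47, 39, 42, 46, 45, 45, 43, 42, 41, 47, 101, 165, 188, 187, 187, 184, 183, 184, 188, 187, 193, 122, 74, 72, 73, 68, 72, 69]
w1 192 [60, 69, 103, 131, 130, 129, 131, 130, 130, 117, 73, 56, 56, 53, 43, 43, 44, 44, 44, 44, 45, 40, 43, 42, 42, 62, 103, 143, 128, 58, 54, 56, 56, 58, 60, 57, 59, 58, 58, 55, 60, 58, 56, 59, 57, 58, 58, 56, 58, 58, 57, 58, 55, 58, 116, 171, 163, 98, 44, 42, 46, 46, 45, 43, 41, 45, 43, 43, 46, 43, 51, 59, 105, 170, 187, 184, 182, 185, 208, 129, 68, 66, 70, 67, 66, 66]
w1 200 [55, 55, 88, 130, 131, 129, 130, 129, 133, 125, 90, 52, 56, 52, 42, 43, 41, 42, 43, 70, 101, 107, 106, 105, 105, 100, 109, 121, 96, 52, 53, 58, 59, 56, 57, 54, 58, 55, 54, 55, 5
[... 2158 characters left out ...]
06, 230, 255, 255, 255, 254, 231, 229, 231, 231, 232, 233, 225, 186, 156, 134, 90, 84, 86, 84, 87, 86, 87, 89, 89, 89, 88, 87, 87, 87, 89, 89, 89, 92, 92, 90, 91, 92, 89, 88, 90, 157, 224, 230, 225, 229, 226, 225, 223, 224, 223, 212, 252, 255, 255, 255, 200, 90, 92, 106, 105, 118, 180, 255, 255, 165, 94, 95, 98, 99, 99, 100, 97, 98, 98, 98, 100]
w7 col [239, 240, 240, 229, 210, 214, 215, 214, 216, 211, 210, 233, 255, 255, 221, 190, 188, 147, 198, 228, 229, 227, 227, 228, 226, 230, 253, 152, 157, 204, 224, 210, 95, 89, 99, 98, 97, 96, 95, 95, 98, 96, 94, 93, 93, 92, 92, 93, 91, 91, 91, 88, 90, 90, 90, 89, 87, 90, 88, 86, 87, 88, 87, 87, 86, 83, 79, 124, 234, 240, 239, 238, 238, 238, 239, 239]
```

```bash
python3 -c "
from station import arm
print(arm.job_done())"
```

```text
the job is handed in; nothing more can be done
None
```

I moved the cartridge from the parking holder to the manifold and pressed it to the floor at about 18 N; force and wrist-image checks indicate both tabs latched, and I handed the job in at about 31 s (verdict not shown).

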